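# Lay the tea tin down on the serving board

### The job

Lay the square tea tin on its side on the wooden serving board behind it: slide it until its foot meets the board's front edge, then push high on its face so that it tips over and lies flat and straight across the board, lid away from the robot, with well over half of it resting on the board. Do not lift the tin, and leave the canister and the glass jar standing where they are.

Things in the scene. Friction and masses are not known exactly. Their poses are not given: they have to be found in the camera images.
- tea_tin: Square tea tin, lid closed, 68 x 68 x 101 mm tall, 0.13 to 0.27 kg, loose, upright in any of the row's three places, 12 to 30 mm short of the board, one face toward the board within 6 degrees. Origin: centre of its underside; x points at the board, z up to the lid. Pushed low it slides; pushed near the top it tips, even without a stop.
- board: Dark wooden serving board, 120 (x) by 420 mm (y), top 13 mm up, fixed. Its long front edge (own x = -60 mm) faces the robot and is the stop; brass handles 30 mm high at its two ends. Origin: on the worktop under its middle; x away from the robot, y along it, z up. Tin, canister and jar stand in a row along the front edge, about 140 mm apart, in any order, the middle one opposite its middle.
- canister: Round ceramic canister with a wooden knobbed lid, 70 mm in diameter and 120 mm tall, about 0.75 kg, loose, standing in the row. Leave it alone. Origin: centre of its underside.
- jar: Round glass jar with a grey metal lid, 64 mm in diameter and 120 mm tall, about 0.33 kg, loose, standing in the row. Leave it alone. Origin: centre of its underside.
Not all that is in view belongs to the job. What is shaped like the tea_tin but red is not meant.

How it is judged:
On the way:
1. the tin, still upright, has been slid until its foot is at the board's front edge (within 8 mm) (x of tea_tin in the frame of board above -0.102 m and angle between tea_tin's own z axis and vertical below 0.25 rad), for 0.1 s.
At the end, for the whole second after the job is handed in: The tin lies on its side on the board, level within 10 degrees, straight across within 17, lid away from the robot, underside from 40 mm outside to 30 mm inside the front edge, its axis 37 to 57 mm above the worktop, at rest; canister and jar upright and within 20 mm of their places (angle between tea_tin's own z axis and vertical between 1.39 and 1.75 rad and angle between the z axis of tea_tin and the x axis of board, either way round below 0.3 rad and x of tea_tin in the frame of board between -0.1 and -0.03 m and z of tea_tin in the frame of board between 0.037 and 0.057 m and linear speed of tea_tin below 0.02 m/s and angle between each of canister, jar's own z axis and vertical below 0.15 rad and distance of each of canister, jar from where it was at the start of the episode below 0.02 m); the robot touches nothing.
It fails at once if the tin is lifted (the centre of its underside more than 80 mm above the worktop) (height (world z) of tea_tin above 0.08 m).
It fails at once if the canister is moved by more than 20 mm (distance of canister from where it was at the start of the episode above 0.02 m).
It fails at once if the jar is moved by more than 20 mm (distance of jar from where it was at the start of the episode above 0.02 m).
It also fails if it takes over 35 s, if anything falls off the work surface, if the arm or the gripper's body presses on something with over 40 N, if the wrist force passes 120 N, or if a joint passes its speed limit or range.

### The arm

A 7-joint arm with a two-finger parallel gripper is mounted at the origin on a cart in front of the work surface, level with it; the furniture and walls round the work are solid. World frame = base frame: x ahead of the robot, y to its left, z up, the work surface at z = 0. Lengths are in m, angles in rad, forces in N, time in s.
With the tool pointing down it reaches from about 0.35 to 0.775 m from the base axis. Payload 3.1 kg.
Tool frame: the origin (TCP) lies at the very end of the fingers, on their centre line; the grasp point (between the pads) lies r.grasp_offset behind it (r.grasp_offset is the distance from the TCP to the grasp point, in m); z points along the fingers, y is the line along which they close (so a half turn about z gives the same grasp; the last joint's range is limited). The gripper opens to 85 mm and grips with 20 to 120 N. Pads are 22 mm wide; open, the fingers measure 114 mm over their backs; the gripper's body (76 mm by 85 mm) begins 54 mm behind the grasp point. The pads swing forward as they close: fully open they stand 13 mm farther back than shut.
Start: joints at [1.275, 0.311, 0.014, 1.512, -0.004, 1.319, -0.027], TCP at [0.138, -0.532, 0.231] pointing down, gripper open.
Joint ranges: [-2.7, 2.7], [-0.3, 1.91], [-1.27, 1.3], [0.12, 2.57], [-1.44, 4.58], [0.2, 2.03], [-3.05, 3.05]. Speed limits (rad/s): [2.79, 2.79, 3.14, 3.14, 3.14, 3.14, 3.14].

### API

Orientations are given as a unit quaternion [w, x, y, z].
In Python, from cell import r gives the robot as it stands.
- The arm moves only by the shell command python3 -m creep 'ROWS' [FORCE]. ROWS is a JSON object of lists of equal length, an entry for each row: "xyz": the shift along the tool's x, y, z in cm, a list of three; "angular": the turn, a rotation vector about the tool's x, y, z in rad, a list of three; "fingers": the opening, from 0 (shut) to 1 (fully open). A call has 1 to 10 rows; each row is the pose to reach, as a shift and turn from the pose commanded when the call began, along the tool's axes at that moment; what a row does not reach only later rows make up. A row lasts 1/12 s, in which the tool goes at most 41.7 mm and 7.16 degrees, less where a joint would pass 70% of its speed; a pose out of reach is approached as far as the arm can. A call with a gripper value outside its range is refused whole. The fingers move at their own pace and stop on an object; FORCE is the grip in N (left out, the last holds). Time passes only in rows, so rows that repeat a pose let the fingers close. It gives the time, the measured TCP pose, the force, the opening and the grip force at its end, in the units of the state.
- r.state(): the state, without advancing time (a new reading comes with each control period).
- r.capture(name): name is "scene" or "top"; returns a dict with "img" (400x640x3 uint8, red, green, blue), "camera_matrix" (3x3 intrinsics, pixels), "eye" and "attitude" of the camera in the world. Camera axes: x right, y down, z forward; pixel columns grow to the right and rows downward; lengths in m; the calibration is good to about 2 mm. A picture is of the moment at which its call begins. There is no depth.
- r.job_done(): hands the job in; it is judged then, once.
The state is a dict: "time": time; "q": joint angles; "dq": joint speeds; "joint_torque": joint torques, N m; "eef_pos": TCP position; "orientation": TCP orientation; "wrist_force": force on the tool from outside, world axes, zero at the start; "torque": the same for the moment, N m; "grip_width": finger opening in m; "grasp_force": force on a finger pad.
Only numpy, scipy, OpenCV 4.12 (cv2) and the standard library are available. Lean on these libraries where they do the work, as an engineer would, in place of code of your own. Each camera call takes 0.05 s, during which the arm holds its last target. There are 200 camera calls.

## Working session

There is one attempt and no reset: what is moved stays moved. The work goes in short steps, Python scripts to look and compute and a shell command to move; the robot and the scene stay as the last step left them, time stands still between calls to the robot, and variables do not carry over. Pictures are saved under pics/ and viewed, at most 10 in all, crops included, and the job is handed in when it is done.

```bash
ls; mkdir -p pics; python3 - <<'E'
from cell import r
import cv2,numpy as np
for n in("scene","top"):
    c=r.capture(n); cv2.imwrite(f"pics/{n}0.png",c["img"][...,::-1]); np.savez(f"{n}0.npz",**c)
    print(n,c["camera_matrix"],c["eye"],c["attitude"])
s=r.state();print(s, r.grasp_offset)
E
```

```text
pics
scene [[396.48431126   0.         327.40014383]
 [  0.         396.48431126 197.57309161]
 [  0.           0.           1.        ]] [0.32961855 0.55007842 0.86711447] [ 0.044147   -0.17066881  0.94651892 -0.27023162]
top [[482.90682355   0.         320.42783684]
 [  0.         482.90682355 203.24943545]
 [  0.           0.           1.        ]] [0.35969088 0.06454444 1.13414704] [ 0.05241946 -0.69868552  0.71284791 -0.03063651]
{'time': 0.1, 'q': array([ 1.27532072,  0.31166306,  0.01401618,  1.51290689, -0.00440707,
        1.31920813, -0.02720888]), 'dq': array([ 4.18634622e-04, -3.40909265e-03,  7.04391446e-04, -3.98419145e-03,
       -6.77913492e-05,  1.22558103e-03,  1.49454542e-03]), 'joint_torque': array([ 6.76055442e-04, -3.80856729e+01,  1.46542252e-01, -2.31242359e+01,
        1.23205237e-02,  8.12649523e-03, -9.49735181e-06]), 'eef_pos': array([ 0.13792085, -0.53174343,  0.23031612]), 'orientation': array([-1.06196809e-03,  9.91957194e-01,  1.26569210e-01, -1.81104682e-04]), 'wrist_force': array([ 0.21025144, -0.41665985, -0.29458958]), 'torque': array([-0.02204191, -0.00085037, -0.00131732]), 'grasp_force': 0.0, 'grip_width': 0.0850758052315968} 0.0187
```

View pics/scene0.png

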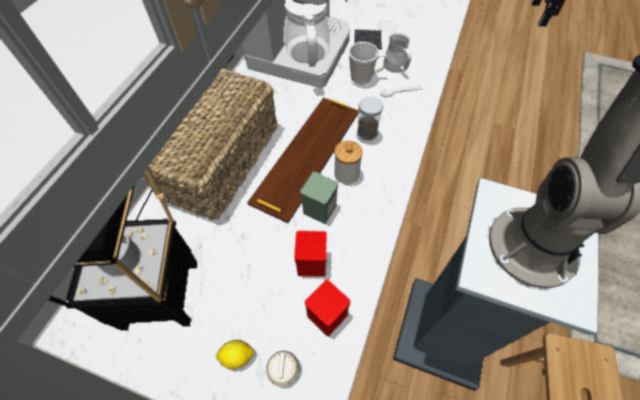

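View pics/top0.png

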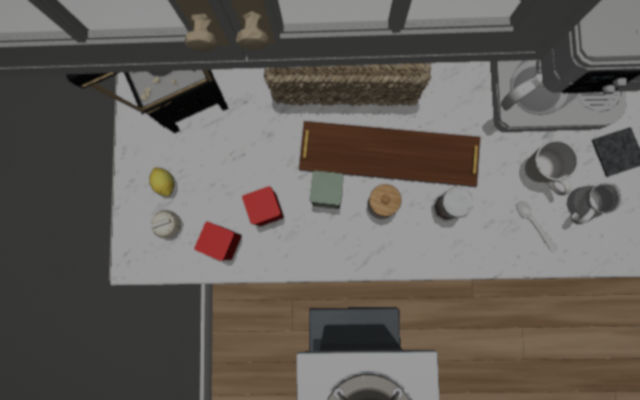

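The scene view shows the green tin at about (319,197) and the canister at (348,160), with the jar at (369,118). In the top view the tin is at (327,189), the board spans (300–480, 123–185), the canister is at (385,200), the jar is at (454,205), and the red decoys are further left.

```bash
cat > h.py <<'E'
import numpy as np,cv2
from scipy.spatial.transform import Rotation as R
def ray(c,uv,z):
    uv=np.atleast_2d(np.array(uv,float)); K=c["camera_matrix"]; q=np.array(c["attitude"])
    d=np.c_[uv,np.ones(len(uv))]@np.linalg.inv(K).T@R.from_quat(np.roll(q,-1)).as_matrix().T
    e=np.array(c["eye"]); return e+d*((z-e[2])/d[:,2])[:,None]
def blob(m,n=0):
    cs,_=cv2.findContours(m.astype(np.uint8),cv2.RETR_EXTERNAL,cv2.CHAIN_APPROX_NONE)
    return max(cs,key=cv2.contourArea)
E
python3 - <<'E'
from h import *
for n in("top","scene"):
    c=dict(np.load(n+"0.npz")); hsv=cv2.cvtColor(c["img"],cv2.COLOR_RGB2HSV); H,S,V=[hsv[...,i].astype(int) for i in range(3)]
    p=(194,320) if n=="scene" else (188,327)
    print(n,hsv[188,327],hsv[183,320],hsv[203,327],hsv[200,312],hsv[150,350])
    g=(H>35)&(H<85)&(S>30)
    for nm,m,z in(("green",g,.101),("greentop",g&(V>(105 if n=="top" else 85)),.101),("board",((H<12)|(H>172))&(S>90)&(V<120)&(V>25),.013)):
        try: b=blob(m)
        except Exception as e: print(nm,e);continue
        rc=cv2.minAreaRect(b); bx=cv2.boxPoints(rc)
        ap=cv2.approxPolyDP(b,3,True)[:,0]
        print(nm,cv2.contourArea(b),rc,"\n box",ray(c,bx,z)[:,:2].round(3).tolist(),"\n poly",ap.tolist(),ray(c,ap,z)[:,:2].round(3).tolist())
    if n=="top":print("can,jar",ray(c,[(385,200)],.12),ray(c,[(454,204)],.12))
E
```

```text
top [ 58  27 122] [ 58  27 121] [60 27 94] [ 58  28 117] [ 11 151  71]
green 2.5 ((585.7500610351562, 84.7499771118164), (2.1213202476501465, 2.8284268379211426), 45.0) 
 box [[0.729, -0.484], [0.733, -0.489], [0.73, -0.492], [0.725, -0.487]] 
 poly [[586, 83], [585, 86]] [[0.733, -0.489], [0.727, -0.486]]
greentop 0.0 ((326.0, 173.0), (0.0, 0.0), 0.0) 
 box [[0.548, 0.082], [0.548, 0.082], [0.548, 0.082], [0.548, 0.082]] 
 poly [[326, 173]] [[0.548, 0.082]]
board 7754.0 ((389.55743408203125, 153.3688507080078), (176.9973907470703, 48.255550384521484), 5.194429397583008) 
 box [[0.574, 0.147], [0.69, 0.135], [0.64, -0.28], [0.526, -0.263]] 
 poly [[304, 124], [304, 129], [309, 128], [312, 134], [307, 159], [301, 159], [301, 152], [302, 169], [475, 185], [476, 174], [471, 176], [468, 168], [472, 144], [478, 144], [476, 137]] [[0.684, 0.134], [0.672, 0.134], [0.674, 0.122], [0.659, 0.115], [0.599, 0.128], [0.599, 0.142], [0.616, 0.142], [0.575, 0.14], [0.527, -0.262], [0.553, -0.266], [0.549, -0.254], [0.568, -0.248], [0.625, -0.261], [0.624, -0.275], [0.641, -0.271]]
can,jar [[ 0.4836
[... 561 characters left out ...]
31591797), 28.07248878479004) 
 box [[0.552, 0.113], [0.55, 0.041], [0.478, 0.057], [0.483, 0.126]] 
 poly [[313, 172], [301, 193], [326, 203], [336, 183]] [[0.545, 0.048], [0.549, 0.112], [0.486, 0.117], [0.483, 0.058]]
board 4729.5 ((302.8548583984375, 157.40609741210938), (43.657649993896484, 136.75115966796875), 32.905242919921875) 
 box [[0.689, 0.137], [0.659, -0.312], [0.524, -0.258], [0.576, 0.166]] 
 poly [[357, 111], [328, 105], [323, 99], [248, 203], [287, 221], [300, 202], [298, 191], [303, 179], [313, 168], [320, 170]] [[0.529, -0.26], [0.617, -0.252], [0.639, -0.27], [0.687, 0.136], [0.575, 0.149], [0.566, 0.088], [0.584, 0.059], [0.586, 0.02], [0.574, -0.022], [0.554, -0.022]]
```

```bash
python3 - <<'E'
import cv2,numpy as np
a=cv2.imread("pics/top0.png")[110:230,280:490]; b=cv2.imread("pics/scene0.png")[90:230,240:390]
a=cv2.resize(a,None,fx=3.8,fy=3.8,interpolation=2)
cv2.imwrite("pics/c1.png",a)
E
```

```text
(no output)
```

View pics/c1.png

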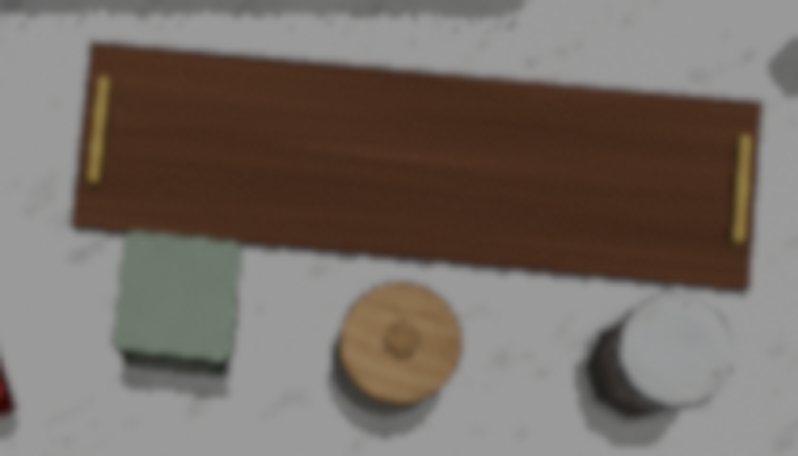

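The crop shows the tin's top corners at crop (128,232), (240,243), (230,360) and (114,347). The board corners are at (75,228), (748,290), (92,43) and (760,102).

```bash
python3 - <<'E'
from h import *
c=dict(np.load("top0.npz"))
f=lambda p:(np.array(p)-.5*0)/3.8+(280,110)-.37
B=ray(c,f([(75,228),(748,290),(760,102),(92,43)]),.013)[:,:2]
T=ray(c,f([(128,232),(240,243),(230,360),(114,347)]),.101)[:,:2]
print(B.round(4).tolist(),T.round(4).tolist())
bo=B.mean(0); ey=B[0]+B[3]-B[1]-B[2]; ey/=np.hypot(*ey); ex=np.array([ey[1],-ey[0]])
t=T.mean(0); tx=T[0]+T[1]-T[2]-T[3]; ty=T[0]+T[3]-T[1]-T[2]
print("board",bo,ex,np.degrees(np.arctan2(ex[1],ex[0])),"tin",t,np.degrees([np.arctan2(tx[1],tx[0]),np.arctan2(-ty[0],ty[1])]))
print("tin in board",(t-bo)@ex,(t-bo)@ey,"sizes",np.hypot(*tx)/2,np.hypot(*ty)/2,np.hypot(*(B[0]-B[1])),np.hypot(*(B[0]-B[3])))
s=dict(np.load("scene0.npz"));Ts=ray(s,[(313,172),(301,193),(326,203),(336,183)],.101)[:,:2];print("scene tin",Ts.mean(0))
E
```

```text
[[0.5735, 0.1462], [0.525, -0.2656], [0.6424, -0.2795], [0.6913, 0.134]] [[0.5536, 0.1095], [0.5457, 0.0457], [0.4787, 0.0529], [0.4876, 0.1185]]
board [ 0.60803724 -0.06623061] [ 0.99310304 -0.11724481] -6.733119427920646 tin [0.51639917 0.08164841] [-6.97586588 -7.38574963]
tin in board -0.1083440902667548 0.13611501721593258 sizes 0.06706328074368718 0.06527812020976376 0.41471339638682264 0.11847570755209698
scene tin [0.51569208 0.08388711]
```

```bash
cat >> h.py <<'E'
bo=np.array([.608,-.066]); ex=np.array([.9931,-.1172]); ey=np.array([.1172,.9931])
def plan(bx,by,z,tilt):  # goal of TCP in board coords; tool x along board x, tip leaning forward by tilt deg
    from cell import r
    s=r.state(); A=R.from_quat(np.roll(s["orientation"],-1))
    G=R.from_euler("z",np.arctan2(ex[1],ex[0]))*R.from_euler("y",-tilt,degrees=True)*R.from_euler("x",180,degrees=True)
    w=np.r_[bo+bx*ex+by*ey,z]; d=w-s["eef_pos"]
    print("world",w.round(3),"shift cm",(A.inv().apply(d)*100).round(1),"ang",(A.inv()*G).as_rotvec().round(3),"toolz",G.apply([0,0,1]).round(2))
def now():
    from cell import r
    s=r.state(); A=R.from_quat(np.roll(s["orientation"],-1)).as_matrix(); p=s["eef_pos"]; d=p[:2]-bo
    print("t",s["time"],"bx,by,z",(d@ex).round(4),(d@ey).round(4),p[2].round(4),"F",s["wrist_force"].round(1),"tx",A[:,0].round(2),"tz",A[:,2].round(2),"q",s["q"].round(2))
E
python3 -m creep '{"xyz":[[31.7,-26.1,0],[31.7,-26.1,0],[31.7,-26.1,0],[31.7,-26.1,0],[31.7,-26.1,0],[31.7,-26.1,0],[31.7,-26.1,0],[31.7,-26.1,0],[31.7,-26.1,0],[31.7,-26.1,0]],"angular":[[0,0,0.37],[0,0,0.37],[0,0,0.37],[0,0,0.37],[0,0,0.37],[0,0,0.37],[0,0,0.37],[0,0,0.37],[0,0,0.37],[0,0,0.37]],"fingers":[0,0,0,0,0,0,0,0,0,0]}' 40
python3 -c "
from h import *
now();plan(-.2,.136,.2,18)"
```

```text
time: 0.93
eef_pos: [0.379, -0.1993, 0.2311]
orientation: [0.0, 0.998, -0.058, -0.0]
wrist_force: [0.2, -1.3, -0.8]
grip_width: 0.0004
grasp_force: 0.0
t 0.9333 bx,by,z -0.2118 -0.1593 0.2311 F [ 0.2 -1.3 -0.8] tx [ 0.99 -0.12 -0.  ] tz [-0. -0. -1.] q [ 0.71  0.07 -0.29  1.81  0.02  1.27 -1.26]
world [0.425 0.093 0.2  ] shift cm [  1.2 -29.5   3.1] ang [0.    0.314 0.001] toolz [ 0.31 -0.04 -0.95]
```

```bash

python3 -m creep '{"xyz":[[1.2,-29.5,3],[1.2,-29.5,3],[1.2,-29.5,3],[1.2,-29.5,3],[1.2,-29.5,3],[1.2,-29.5,3],[1.2,-29.5,3],[1.2,-29.5,3],[1.2,-29.5,3],[1.2,-29.5,3]],"angular":[[0,0.314,0],[0,0.314,0],[0,0.314,0],[0,0.314,0],[0,0.314,0],[0,0.314,0],[0,0.314,0],[0,0.314,0],[0,0.314,0],[0,0.314,0]],"fingers":[0,0,0,0,0,0,0,0,0,0]}' 40
python3 - <<'E'
from h import *
from cell import r
now();plan(-.19,.136,.025,18)
c=r.capture("top");np.savez("top1.npz",**c)
cv2.imwrite("pics/c2.png",cv2.resize(c["img"][100:260,220:500,::-1],None,fx=2.8,fy=2.8,interpolation=2))
E
```

```text
time: 1.77
eef_pos: [0.4241, 0.0896, 0.2008]
orientation: [0.009, 0.986, -0.057, 0.155]
wrist_force: [0.2, -0.5, -0.9]
grip_width: 0.0002
grasp_force: 0.0
t 1.7667 bx,by,z -0.2008 0.133 0.2008 F [ 0.2 -0.5 -0.9] tx [ 0.95 -0.11  0.31] tz [ 0.31 -0.04 -0.95] q [ 0.57 -0.13 -0.84  2.08  0.03  0.86 -1.99]
world [0.435 0.091 0.025] shift cm [-4.4 -0.3 17.1] ang [0.    0.002 0.002] toolz [ 0.31 -0.04 -0.95]
```

View pics/c2.png

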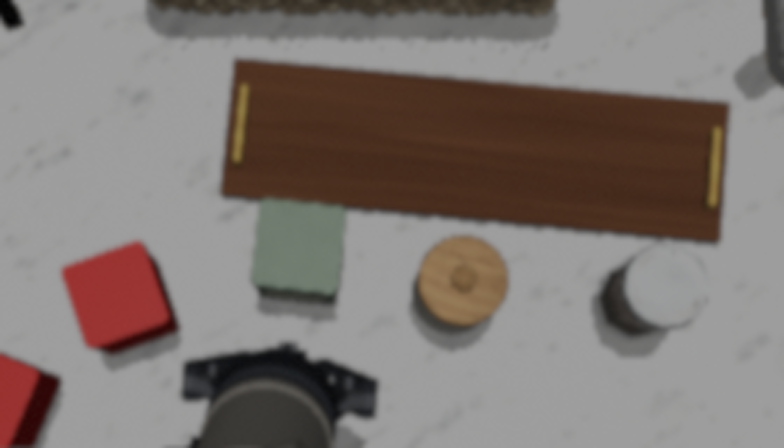

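The top view shows the gripper at (283,370) behind the tin at (298,245), in line along the board's x, with the canister at (463,280) and the jar well clear. Next I descend behind the tin.

```bash

python3 -m creep '{"xyz":[[-4.4,-0.3,17],[-4.4,-0.3,17],[-4.4,-0.3,17],[-4.4,-0.3,17],[-4.4,-0.3,17],[-4.4,-0.3,17],[-4.4,-0.3,17]],"angular":[[0,0,0],[0,0,0],[0,0,0],[0,0,0],[0,0,0],[0,0,0],[0,0,0]],"fingers":[0,0,0,0,0,0,0]}' 40
python3 -c "
from h import *
now();plan(-.152,.136,.025,18);plan(-.135,.136,.025,18)"
```

```text
time: 2.4
eef_pos: [0.4342, 0.09, 0.0246]
orientation: [0.01, 0.986, -0.058, 0.154]
wrist_force: [-0.5, 0.3, 0.7]
grip_width: -0.0002
grasp_force: 0.0
t 2.4 bx,by,z -0.1909 0.1346 0.0246 F [-0.5  0.3  0.7] tx [ 0.95 -0.11  0.3 ] tz [ 0.3  -0.04 -0.95] q [ 0.32  0.29 -0.77  2.29  0.82  0.49 -2.79]
world [0.473 0.087 0.025] shift cm [ 3.7 -0.1  1.2] ang [0.002 0.004 0.   ] toolz [ 0.31 -0.04 -0.95]
world [0.49  0.085 0.025] shift cm [ 5.3 -0.1  1.7] ang [0.002 0.004 0.   ] toolz [ 0.31 -0.04 -0.95]
```

```bash

python3 -m creep '{"xyz":[[1.4,-0.1,0.45],[2.8,-0.1,0.9],[3.6,-0.1,1.15],[3.8,-0.1,1.22],[4.0,-0.1,1.29],[4.2,-0.1,1.35],[4.4,-0.1,1.42],[4.6,-0.1,1.48],[4.75,-0.1,1.53],[4.85,-0.1,1.57]],"angular":[[0,0,0],[0,0,0],[0,0,0],[0,0,0],[0,0,0],[0,0,0],[0,0,0],[0,0,0],[0,0,0],[0,0,0]],"fingers":[0,0,0,0,0,0,0,0,0,0]}' 40
python3 - <<'E'
from h import *
from cell import r
now();plan(-.135,.136,.025,18)
c=r.capture("top");np.savez("top2.npz",**c)
s=r.capture("scene")
a=cv2.resize(c["img"][110:230,280:400,::-1],(400,400),interpolation=2);b=cv2.resize(s["img"][110:240,240:370,::-1],(400,400),interpolation=2)
cv2.imwrite("pics/c3.png",np.hstack([a,b]))
E
```

```text
time: 3.23
eef_pos: [0.4861, 0.0872, 0.026]
orientation: [0.009, 0.986, -0.057, 0.156]
wrist_force: [-2.7, 0.2, 2.3]
grip_width: -0.0004
grasp_force: 1.3
t 3.2333 bx,by,z -0.139 0.1379 0.026 F [-2.7  0.2  2.3] tx [ 0.94 -0.11  0.31] tz [ 0.31 -0.04 -0.95] q [ 0.33  0.38 -0.75  2.18  0.84  0.54 -2.74]
world [0.49  0.085 0.025] shift cm [0.3 0.2 0.2] ang [-0.     0.001  0.002] toolz [ 0.31 -0.04 -0.95]
```

View pics/c3.png

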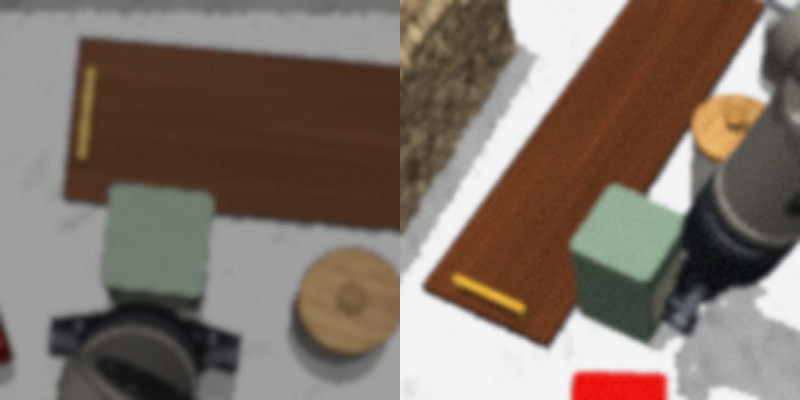

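The tin is in contact and has slid forward while staying upright. Its top front edge at crop (160,190) now overlaps the board edge. The force is still the sliding level, about 2.7 N, so I push on until the stop is felt.

```bash

python3 -m creep '{"xyz":[[0.1,0.05,0.03],[0.2,0.1,0.06],[0.3,0.1,0.1],[0.4,0.1,0.13]],"angular":[[0,0,0],[0,0,0],[0,0,0],[0,0,0]],"fingers":[0,0,0,0]}' 40
python3 -c "
from h import *
now()"
```

```text
time: 3.67
eef_pos: [0.4895, 0.0858, 0.0257]
orientation: [0.009, 0.986, -0.057, 0.155]
wrist_force: [-7.9, 0.8, 6.2]
grip_width: -0.0003
grasp_force: 3.9
t 3.6667 bx,by,z -0.1355 0.1368 0.0257 F [-7.9  0.8  6.2] tx [ 0.95 -0.11  0.31] tz [ 0.31 -0.04 -0.95] q [ 0.33  0.39 -0.74  2.17  0.84  0.54 -2.73]
```

```bash

python3 -m creep '{"xyz":[[0.1,0,0.03],[0.2,0,0.06],[0.2,0,0.06]],"angular":[[0,0,0],[0,0,0],[0,0,0]],"fingers":[0,0,0]}' 40
python3 - <<'E'
from h import *
from cell import r
now()
c=r.capture("top");np.savez("top3.npz",**c)
cv2.imwrite("pics/c4.png",cv2.resize(c["img"][140:230,280:370,::-1],(580,580),interpolation=2))
E
```

```text
time: 3.92
eef_pos: [0.4895, 0.0858, 0.0251]
orientation: [0.01, 0.986, -0.057, 0.154]
wrist_force: [-10.6, 0.5, 8.4]
grip_width: 0.0001
grasp_force: 5.2
t 3.9167 bx,by,z -0.1355 0.1368 0.0251 F [-10.6   0.5   8.4] tx [ 0.95 -0.11  0.3 ] tz [ 0.3  -0.04 -0.95] q [ 0.33  0.39 -0.75  2.17  0.84  0.54 -2.73]
```

View pics/c4.png

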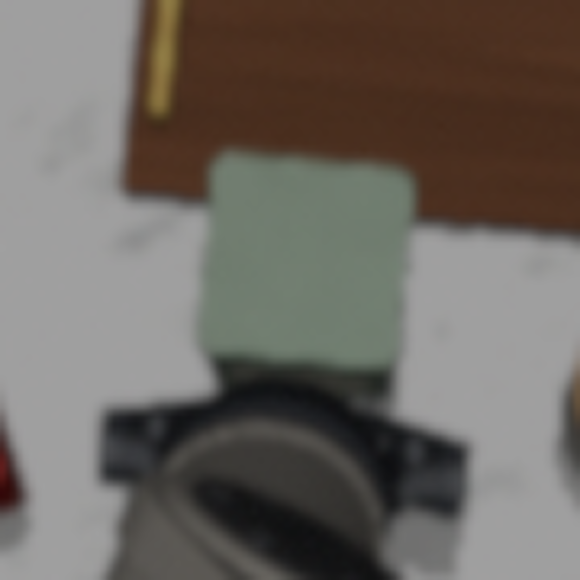

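The wrist force rose to 10.6 N with no further motion, so the tin is at the stop. Its top corners at (213,152), (413,167), (398,370) and (200,350) show it straight and upright. Next I back off and rise.

```bash

python3 -m creep '{"xyz":[[-2.9,0,-0.95],[-2.9,0,-0.95],[-0.9,0,-7.1],[-0.9,0,-7.1],[-0.9,0,-7.1]],"angular":[[0,0,0],[0,0,0],[0,0,0],[0,0,0],[0,0,0]],"fingers":[0,0,0,0,0]}' 40
python3 - <<'E'
from h import *
from cell import r
now();c=dict(np.load("top3.npz"))
T=ray(c,np.array([(213,152),(413,167),(398,370),(200,350)])/6.444+(280,140)-.42,.101)[:,:2]
d=T.mean(0)-bo;print("tin",d@ex,d@ey)
plan(-.137,d@ey,.09,18);plan(-.09,d@ey,.09,18)
E
```

```text
time: 4.38
eef_pos: [0.4668, 0.0907, 0.0958]
orientation: [0.008, 0.985, -0.057, 0.161]
wrist_force: [0.6, 0.7, 1.1]
grip_width: 0.0001
grasp_force: 0.0
t 4.3833 bx,by,z -0.1586 0.1391 0.0958 F [0.6 0.7 1.1] tx [ 0.94 -0.11  0.32] tz [ 0.32 -0.03 -0.95] q [ 0.51  0.21 -0.93  2.16  0.56  0.63 -2.48]
tin -0.09178937441983256 0.13622258537527968
world [0.488 0.085 0.09 ] shift cm [1.9 0.3 1.2] ang [-0.004 -0.01   0.001] toolz [ 0.31 -0.04 -0.95]
world [0.535 0.08  0.09 ] shift cm [6.3 0.3 2.7] ang [-0.004 -0.01   0.001] toolz [ 0.31 -0.04 -0.95]
```

```bash

python3 -m creep '{"xyz":[[1.0,0.3,0.9],[1.9,0.3,1.2],[2.4,0.3,1.37],[2.9,0.3,1.54],[3.4,0.3,1.71],[3.9,0.3,1.88],[4.4,0.3,2.05],[4.9,0.3,2.22],[5.4,0.3,2.4],[5.8,0.3,2.53]],"angular":[[0,0,0],[0,0,0],[0,0,0],[0,0,0],[0,0,0],[0,0,0],[0,0,0],[0,0,0],[0,0,0],[0,0,0]],"fingers":[0,0,0,0,0,0,0,0,0,0]}' 40
python3 - <<'E'
from h import *
from cell import r
now();plan(-.04,.137,.09,18)
c=r.capture("top");s=r.capture("scene")
a=cv2.resize(c["img"][110:230,280:400,::-1],(400,400),interpolation=2);b=cv2.resize(s["img"][110:240,240:370,::-1],(400,400),interpolation=2)
cv2.imwrite("pics/c5.png",np.hstack([a,b]))
E
```

```text
time: 5.22
eef_pos: [0.5275, 0.0798, 0.0883]
orientation: [0.009, 0.986, -0.057, 0.159]
wrist_force: [-10.7, -1.7, 28.0]
grip_width: 0.0
grasp_force: 12.0
t 5.2167 bx,by,z -0.097 0.1353 0.0883 F [-10.7  -1.7  28. ] tx [ 0.94 -0.11  0.32] tz [ 0.31 -0.04 -0.95] q [ 0.46  0.35 -0.85  2.03  0.66  0.68 -2.5 ]
world [0.584 0.075 0.09 ] shift cm [ 5.5 -0.2  1.6] ang [-0.    -0.006  0.003] toolz [ 0.31 -0.04 -0.95]
```

View pics/c5.png

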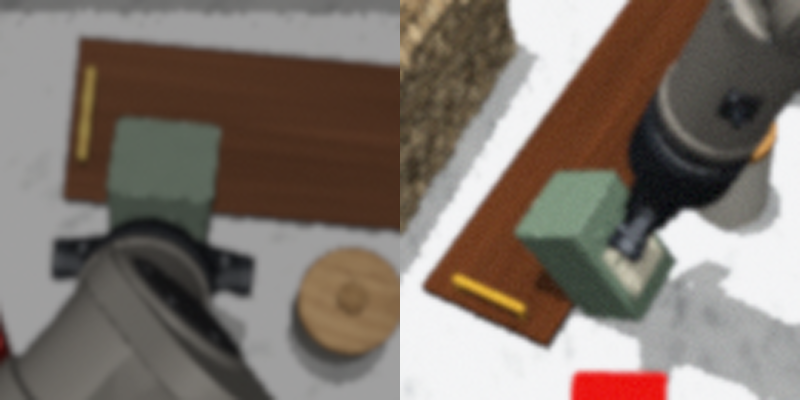

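The tin is tilted about 35° over the board edge and straight. The finger is now pressing down on its face with 28 N, so I continue along the arc, forward and slightly up.

```bash

python3 -m creep '{"xyz":[[0.3,-0.1,-0.2],[0.7,-0.1,-0.2],[1.1,-0.1,-0.2],[1.5,-0.1,-0.2]],"angular":[[0,0,0],[0,0,0],[0,0,0],[0,0,0]],"fingers":[0,0,0,0]}' 40
python3 -c "
from h import *
now()"
```

```text
time: 5.65
eef_pos: [0.5391, 0.0782, 0.0916]
orientation: [0.009, 0.986, -0.057, 0.157]
wrist_force: [0.1, 0.5, 0.7]
grip_width: 0.0001
grasp_force: 0.2
t 5.65 bx,by,z -0.0853 0.1352 0.0916 F [0.1 0.5 0.7] tx [ 0.94 -0.11  0.31] tz [ 0.31 -0.04 -0.95] q [ 0.46  0.37 -0.85  2.    0.66  0.7  -2.48]
```

Contact is lost, so it has probably fallen. I retract back and up, then look.

```bash

python3 -m creep '{"xyz":[[1,0,-3.5],[-3,0,-6],[-5,0,-8],[-7,0,-9],[-8,0,-9],[-8,0,-9]],"angular":[[0,0,0],[0,0,0],[0,0,0],[0,0,0],[0,0,0],[0,0,0]],"fingers":[0,0,0,0,0,0]}' 40
python3 - <<'E'
from h import *
from cell import r
now()
c=r.capture("top");s=r.capture("scene");np.savez("top4.npz",**c)
a=cv2.resize(c["img"][110:230,280:400,::-1],(400,400),interpolation=2);b=cv2.resize(s["img"][110:240,240:370,::-1],(400,400),interpolation=2)
cv2.imwrite("pics/c6.png",np.hstack([a,b]))
E
```

```text
time: 6.15
eef_pos: [0.4325, 0.0893, 0.1512]
orientation: [0.011, 0.986, -0.057, 0.155]
wrist_force: [-0.1, -1.0, -0.7]
grip_width: 0.0003
grasp_force: 0.0
t 6.15 bx,by,z -0.1924 0.1336 0.1512 F [-0.1 -1.  -0.7] tx [ 0.95 -0.11  0.31] tz [ 0.31 -0.04 -0.95] q [ 0.73 -0.01 -1.06  2.14  0.2   0.73 -2.15]
```

View pics/c6.png

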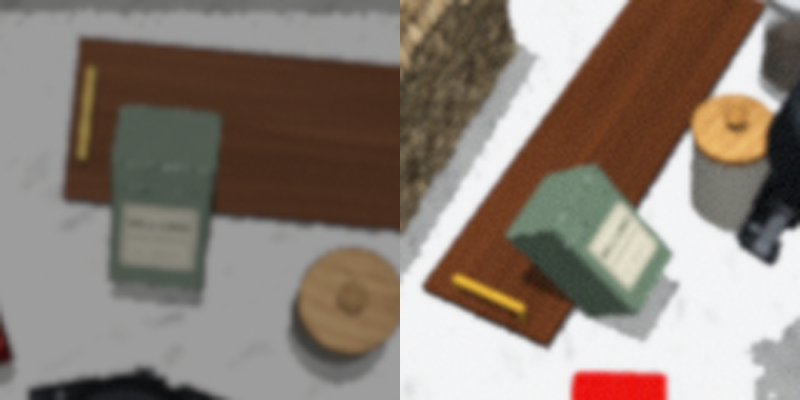

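The tin rests leaning at roughly 45° on the board's edge, with its foot slid a little back. It has not fallen flat. I compute the lean and plan a second push near its upper edge.

```bash
python3 - <<'E'
from h import *
c=dict(np.load("top4.npz"))
P=np.array([(115,165),(215,170),(202,290),(112,282),(120,105),(220,112)])/3.333+(280,110)-.35
# edges: back-top corner, back-bottom corner, front-top corner as function of lean
for th in (35,40,45,50,55):
    t=np.radians(th); zt=.068*np.sin(t)+.101*np.cos(t); zb=.068*np.sin(t); zf=.101*np.cos(t)
    g=lambda i,z:((ray(c,P[i:i+2],z)[:,:2]-bo)@np.c_[ex,ey]).mean(0)
    a,b,f=g(0,zt),g(2,zb),g(4,zf)
    print(th,"backtop",a.round(4),zt.round(3),"backbot",b.round(4),zb.round(3),"fronttop",f.round(4),"face/101 sin",a[0]-b[0],.101*np.sin(t),"lid",f[0]-a[0],.068*np.cos(t),"foot",b[0]+.068*np.cos(t))
plan(-.11,.136,.12,18)
E
```

```text
35 backtop [-0.0519  0.1353] 0.122 backbot [-0.1177  0.1355] 0.039 fronttop [-0.0037  0.1372] face/101 sin 0.06574268476205974 0.05793122007145565 lid 0.0482912843393656 0.05570233901165145 foot -0.06198548421300193
40 backtop [-0.0518  0.1353] 0.121 backbot [-0.1183  0.1354] 0.044 fronttop [-0.0023  0.1374] face/101 sin 0.0664987669437111 0.06492154857834047 lid 0.04947237365208126 0.052091022132090506 foot -0.06621653124231326
45 backtop [-0.0515  0.1353] 0.12 backbot [-0.1189  0.1352] 0.048 fronttop [-0.0009  0.1376] face/101 sin 0.06740214151485238 0.0714177848998413 lid 0.05060699308669263 0.04808326112068524 foot -0.07080021847869813
50 backtop [-0.051   0.1354] 0.117 backbot [-0.1194  0.1351] 0.052 fronttop [0.0007 0.1378] face/101 sin 0.06844593324952503 0.07737048875501679 lid 0.05168650750420014 0.04370955745868468 foot -0.07570166129458178
55 backtop [-0.0503  0.1355] 0.114 backbot [-0.1199  0.135 ] 0.056 fronttop [0.0024 0.138 ] face/101 sin 0.06962219826236923 0.08273435647318818 lid 0.05270270114805806 0.03900319767187114 foot -0.08088355675056308
world [0.515 0.082 0.12 ] shift cm [ 6.6 -0.2  5.5] ang [ 0.    -0.001  0.001] toolz [ 0.31 -0.04 -0.95]
```

```bash

python3 -m creep '{"xyz":[[3.5,-0.1,3],[6.6,-0.2,5.5],[7.6,-0.2,7.2],[8.7,-0.2,7.55],[9.5,-0.2,7.8],[10.1,-0.2,8.0],[10.7,-0.2,8.2],[11.3,-0.2,8.4],[11.9,-0.2,8.6],[12.5,-0.2,8.8]],"angular":[[0,0,0],[0,0,0],[0,0,0],[0,0,0],[0,0,0],[0,0,0],[0,0,0],[0,0,0],[0,0,0],[0,0,0]],"fingers":[0,0,0,0,0,0,0,0,0,0]}' 40
python3 -c "
from h import *
now()"
```

```text
time: 7.08
eef_pos: [0.5808, 0.0751, 0.1078]
orientation: [0.009, 0.986, -0.057, 0.157]
wrist_force: [-0.6, -0.3, -0.1]
grip_width: -0.0003
grasp_force: 0.0
t 7.0833 bx,by,z -0.0436 0.1369 0.1078 F [-0.6 -0.3 -0.1] tx [ 0.94 -0.11  0.31] tz [ 0.31 -0.04 -0.95] q [ 0.49  0.45 -0.92  1.88  0.71  0.8  -2.47]
```

Now I retract up and back, and look.

```bash

python3 -m creep '{"xyz":[[1,0,-3.5],[-3,0,-6],[-7,0,-8],[-11,0,-9],[-13,0,-9],[-13,0,-9],[-13,0,-9]],"angular":[[0,0,0],[0,0,0],[0,0,0],[0,0,0],[0,0,0],[0,0,0],[0,0,0]],"fingers":[0,0,0,0,0,0,0]}' 40
python3 - <<'E'
from h import *
from cell import r
now()
c=r.capture("top");s=r.capture("scene");np.savez("top5.npz",**c)
a=cv2.resize(c["img"][110:230,280:400,::-1],(400,400),interpolation=2);b=cv2.resize(s["img"][110:240,240:370,::-1],(400,400),interpolation=2)
cv2.imwrite("pics/c7.png",np.hstack([a,b]))
E
```

```text
time: 7.67
eef_pos: [0.4287, 0.0916, 0.1526]
orientation: [0.012, 0.986, -0.057, 0.157]
wrist_force: [1.1, -0.0, 0.2]
grip_width: -0.0002
grasp_force: 0.0
t 7.6667 bx,by,z -0.1965 0.1355 0.1526 F [ 1.1 -0.   0.2] tx [ 0.94 -0.11  0.31] tz [ 0.31 -0.04 -0.95] q [ 0.86 -0.03 -1.19  2.15  0.17  0.73 -2.13]
```

View pics/c7.png

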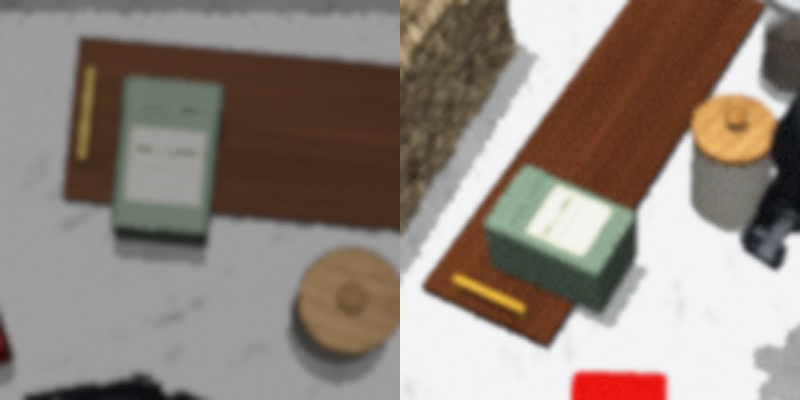

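The tin now lies flat and straight across the board, lid away. Its upper face has corners at about (122,76), (222,82), (208,240) and (113,233). I check the overhang next.

```bash
python3 - <<'E'
from h import *
c=dict(np.load("top5.npz"))
P=np.array([(122,76),(222,82),(208,238),(113,232)])/3.333+(280,110)-.35
Q=(ray(c,P,.081)[:,:2]-bo)@np.c_[ex,ey];print(Q.round(4))
for n in("0","5"):
    d=dict(np.load(f"top{n}.npz"));hsv=cv2.cvtColor(d["img"],cv2.COLOR_RGB2HSV)
    m=(hsv[...,0]>8)&(hsv[...,0]<22)&(hsv[...,1]>90)&(hsv[...,2]>100);m[:175]=0;m[225:]=0;m[:,:360]=0;m[:,410:]=0
    print("canister",cv2.minEnclosingCircle(blob(m)))
a,b=[dict(np.load(f"top{n}.npz"))["img"].astype(int)[185:225,360:480] for n in "05"];print("diff can/jar area",abs(a-b).mean(),abs(a-b).max())
E
```

```text
[[ 0.016   0.1714]
 [ 0.018   0.1043]
 [-0.0881  0.1037]
 [-0.09    0.1667]]
canister ((384.5131530761719, 200.09210205078125), 15.513530731201172)
canister ((384.79730224609375, 200.01351928710938), 15.32498836517334)
diff can/jar area 2.092013888888889 4
```

```bash
python3 -c "
from cell import r
print(r.job_done())"
```

```text
the job is handed in; nothing more can be done
None
```

I handed the job in with the tin lying flat and straight across the board, lid away from the robot. By the last picture its underside is about 28 mm outside the front edge (limit 40 mm). The canister and jar have not moved and the robot is touching nothing. The hand-in call did not return a verdict.

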